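# Unbolt the studio case with its safety catch held down

### The arm

A 7-joint arm with a two-finger parallel gripper is mounted at the origin on the work surface. World frame = base frame: x ahead of the robot, y to its left, z up, the work surface at z = 0. Lengths are in m, angles in rad, forces in N, time in s.
With the tool pointing down it reaches from about 0.4 to 0.85 m from the base axis. Payload 10.4 kg.
Tool frame: the origin (TCP) lies at the very end of the fingers, on their centre line; the grasp point (between the pads) lies 19 mm behind it; z points along the fingers, y is the direction in which the jaws open and shut (so a half turn about z gives the same grasp; the last joint's range is limited). The gripper opens to 85 mm and grips with 20 to 120 N. Pads are 22 mm wide; open, the fingers measure 114 mm over their backs; the gripper's body (76 mm by 85 mm) begins 54 mm behind the grasp point. The pads swing forward as they close: fully open they stand 13 mm farther back than shut.
Start: joints at [-1.153, 0.332, -0.065, 1.46, 0.022, 1.35, -0.088], TCP at [0.267, 0.565, 0.231] pointing down, gripper open.
Joint ranges: [-2.6, 2.6], [-0.5, 2.12], [-1.47, 1.34], [0.16, 2.42], [-1.27, 4.41], [0.06, 2.06], [-2.6, 2.6]. Speed limits (rad/s): [2.22, 2.22, 2.79, 2.79, 3.14, 3.14, 3.14].

### API

Orientations are given as a unit quaternion [w, x, y, z].
In Python, from bench import telemetry, vision, order gives the robot as it stands.
- The arm moves only by the shell command python3 -m handwheel 'ROWS' [FORCE]. ROWS is JSON, a list of rows, each a list of 7 numbers: the shift along the tool's x, y, z in mm, then the turn, a rotation vector about the tool's x, y, z in degrees, then the closure, from -1 (fully open) to 1 (shut), so that 0 is half open. In form: [[dx, dy, dz, rx, ry, rz, claw], ...]. A call has 1 to 5 rows; each row shifts and turns the commanded pose from where the row before left it, along the tool's axes as they then stand; what a row does not reach is not made up. A row lasts 1/12 s, in which the tool goes at most 41.7 mm and 7.16 degrees, less where a joint would pass 70% of its speed; a pose out of reach is approached as far as the arm can. A call is refused whole if a number of a shift passes 41.7 or a number of a turn 7.16, either way. A call with a gripper value outside its range is refused whole. The fingers move at their own pace and stop on an object; FORCE is the grip in N (left out, the last holds). Time passes only in rows, so rows that do not move let the fingers close. It gives the time, the measured TCP pose, the force and the opening at its end, in the units of the state.
- telemetry.sense(): the state, without advancing time (a new reading comes with each control period).
- vision.camera(name): name is "scene" or "top" or "wrist"; returns a dict with "frame" (400x640x3 uint8, red, green, blue), "z_map" (400x640 float32, m along the optical axis (not along the pixel's ray), 0 where there is no reading), "fov_y" (degrees; the focal length in pixels is half the picture's height over the tangent of half this angle, whatever the lens; pixels are square), "cx", "cy" (the principal point, pixels), "eye" and "orientation" of the camera in the world; the wrist camera has in their place "mount" (4x4, takes a point from camera to tool coordinates, whose origin is the TCP and whose axes are the flange's). Camera axes: x right, y up, looking along -z (the intrinsics and any distortion apply to the point x, -y, -z); pixel columns grow to the right and rows downward; lengths in m; the calibration is good to about 2 mm. A picture is of the moment at which its call begins: read the wrist's pose just before it.
- order.hand_in(): hands the job in, once; it reports no verdict.
The state is a dict: "time_s": time; "joints": joint angles; "qd": joint speeds; "tau": joint torques, N m; "tcp_pos": TCP position; "orientation": TCP orientation; "contact_force": force on the tool from outside, world axes, zero at the start; "wrist_torque": the same for the moment, N m; "width": finger opening in m.
Only numpy, scipy, OpenCV 4.12 (cv2) and the standard library are available. Lean on these libraries where they do the work, as an engineer would, in place of code of your own. Each camera call takes 0.05 s, during which the arm holds its last target.

### The job

Unlock the wooden case: with one fingertip press the spring safety catch (the long flat bar) down and keep it down while the other fingertip pushes the bolt by its upright thumb plate fully back, away from the other half of the lid. Then let the catch spring up again so that it keeps the bolt open. Push with the fingertips only: the jar, cork block, mug and spoon stay where they are.

Things in the scene. Friction and masses are not known exactly. Their poses are not given: they have to be found in the camera images.
- case: fixed flat wooden case, 260 (x) by 360 (y) by 78 mm high; origin at the centre of its underside, z up. Its two lid leaves meet in a seam at y = 0. On the lid is a steel lock, in the case's frame: the bolt runs along y at x = +30 mm, over the seam into a keeper on the -y leaf; the catch's bar lies parallel at x = -30. Base plate, guides and keeper rise at most 24 mm above the lid
- bolt_tab (a point): middle of the top edge of the bolt's upright steel thumb plate, 62 mm above the lid (140 above the table). The plate is 34 mm wide (case x), 8 mm thick (case y), and can be pushed from 24 to 62 mm above the lid. At x = 30, y = 50 mm of the case when locked; moves with the bolt
- bolt (a joint): how far the bolt is drawn, m, along the case's +y: 0 locked, 0.040 fully back at its stop; 2.5 N friction, no spring. A lug on it runs over a toothed comb on the catch: with the catch up it has 1 mm of play; a catch let up part-way locks it again (near 0.012 or 0.024) or rests under the lug; beyond 0.036 the catch can rise behind the lug and keeps the bolt open
- catch_top (a point): centre of the flat top of the catch's dark steel bar, 24 mm wide (case x), 120 mm long (case y); at x = -30, y = 55 mm of the case, 39 mm above the lid (117 above the table) when up; goes straight down with the catch. Press anywhere along it; a fingertip may slide along it. 60 mm centre to centre (case x) from the thumb plate, 31 mm clear between them
- catch (a joint): how far the catch is pressed down, m: 0 = up, 0.012 = stop. Spring: about 3 N at first, 6.6 N at the stop. The bolt is free from about 0.006 on; it springs back up when let go.
- jar: bystander: glass jar with a metal cap, 46 mm diameter, 62 mm high, standing on the -y leaf of the lid; origin at the centre of its underside
- block: bystander: cork sanding block 70 x 45 x 30 mm, lying on the -y leaf of the lid; origin at the centre of its underside
- mug: bystander: white mug, 80 mm diameter, 85 mm high, on the table beyond the case's -y end; origin at the centre of its underside
- spoon: bystander: steel spoon lying on the table beyond the case's +y end; origin at its underside

How it is judged:
On the way, in this order (a step that is already met when the one before it is completed fails the run):
1. the catch is pressed down while the bolt is still locked (value of joint catch above 0.006 m and value of joint bolt below 0.004 m and contact force between the fingers and catch above 0.5 N), for 0.05 s.
2. the bolt is drawn fully back with the catch still held down (value of joint bolt above 0.0345 m and value of joint catch above 0.005 m and contact force between the fingers and catch above 0.3 N), for 0.05 s.
At the end, for the whole second after the job is handed in: the bolt is drawn at least 34.5 mm of its 40 mm and at rest, the catch has sprung up to within 3 mm of its top position behind it, and jar, block, mug and spoon are within 30 mm of where they stood (value of joint bolt above 0.0345 m and value of joint catch below 0.003 m and velocity of joint bolt between -0.01 and 0.01 m/s and distance of each of jar, block, mug, spoon from where it was at the start of the episode below 0.03 m); the robot touches nothing.
It fails at once if the glass jar is lifted, carried or shoved more than 30 mm (distance of jar from where it was at the start of the episode above 0.03 m).
It fails at once if the cork block is lifted, carried or shoved more than 30 mm (distance of block from where it was at the start of the episode above 0.03 m).
It fails at once if the mug is lifted, carried or shoved more than 30 mm (distance of mug from where it was at the start of the episode above 0.03 m).
It fails at once if the spoon is lifted, carried or shoved more than 30 mm (distance of spoon from where it was at the start of the episode above 0.03 m).
It fails at once if the jar or the mug is tipped over (angle between any of jar, mug's own z axis and vertical above 0.6 rad).
It also fails if it takes over 32 s, if anything falls off the work surface, if the arm or the gripper's body presses on something with over 40 N, if the wrist force passes 120 N, or if a joint passes its speed limit or range.

## Working session

There is one attempt and no reset: what is moved stays moved. The work goes in short steps, Python scripts to look and compute and a shell command to move; the robot and the scene stay as the last step left them, time stands still between calls to the robot, and variables do not carry over. Pictures are saved under pics/ and viewed, and the job is handed in when it is done.

```bash
mkdir -p pics; ls; cat > h.py <<'E'
import numpy as np, cv2
from scipy.spatial.transform import Rotation as R
from bench import telemetry, vision, order
def q(o): return R.from_quat([o[1],o[2],o[3],o[0]])
def save(c,name,crop=None,s=1):
    f=c["frame"][:,:,::-1]
    if crop: f=f[crop[1]:crop[3],crop[0]:crop[2]]
    cv2.imwrite("pics/"+name,cv2.resize(f,None,fx=s,fy=s,interpolation=cv2.INTER_CUBIC))
E
python3 - <<'E'
from h import *
s=telemetry.sense(); print(s)
for n in("scene","top","wrist"):
    c=vision.camera(n); save(c,n+"0.png"); np.save(n+"0.npy",c,allow_pickle=True)
    print(n,{k:v for k,v in c.items() if k not in("frame","z_map")})
E
```

```text
pics
{'time_s': 0.0, 'joints': array([-1.15259731,  0.33290694, -0.06471133,  1.46095811,  0.02160059,
        1.34992124, -0.08846991]), 'qd': array([ 3.94013711e-05,  5.93322215e-04, -1.26625394e-03, -1.31389738e-03,
        1.58219880e-03, -8.23106614e-04,  1.12741593e-03]), 'tau': array([-1.86927246e-04, -6.25446939e+01,  4.87670582e-02, -3.91613030e+01,
        1.61923125e-02,  9.98746022e-03,  1.07125641e-05]), 'tcp_pos': array([0.26649668, 0.56490236, 0.23048606]), 'orientation': array([-1.30778920e-04,  2.18589036e-01,  9.75816721e-01, -7.37475011e-04]), 'contact_force': array([0.39978325, 0.50732209, 0.01827898]), 'wrist_torque': array([-0.02910889,  0.03969591, -0.00192918]), 'width': 0.0851250212828211}
scene {'fov_y': 46.497640483752335, 'cx': 315.7833113810135, 'cy': 200.33133627836577, 'eye': array([ 1.06426325, -0.00421593,  1.03926958]), 'orientation': array([0.71317633, 0.17717799, 0.17068805, 0.65639399])}
top {'fov_y': 47.2986279298848, 'cx': 317.4589103101342, 'cy': 200.05751456495855, 'eye': array([0.47664202, 0.02050471, 1.10012465]), 'orientation': array([ 0.71101598,  0.01874982, -0.02834263, -0.7023542 ])}
wrist {'fov_y': 67.24229300415537, 'cx': 314.7300745734691, 'cy': 202.6459117237277, 'mount': array([[ 6.44691600e-04,  9.64608838e-01,  2.63684232e-01,
         6.74384642e-02],
       [ 9.99999635e-01, -4.74032833e-04, -7.10831675e-04,
        -1.36932312e-03],
       [-5.60679532e-04,  2.63684594e-01, -9.64608791e-01,
        -1.42478487e-01],
       [ 0.00000000e+00,  0.00000000e+00,  0.00000000e+00,
         1.00000000e+00]])}
```

View pics/top0.png

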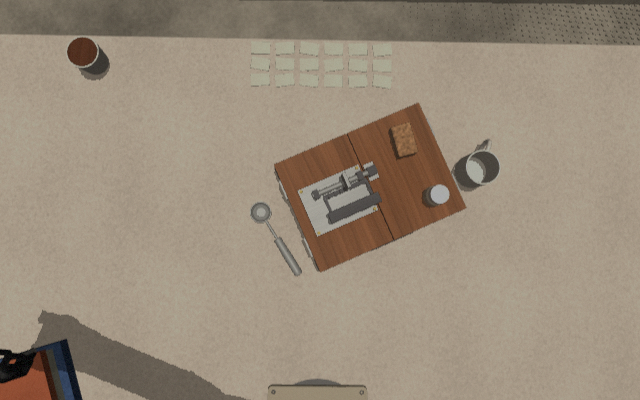

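View pics/scene0.png

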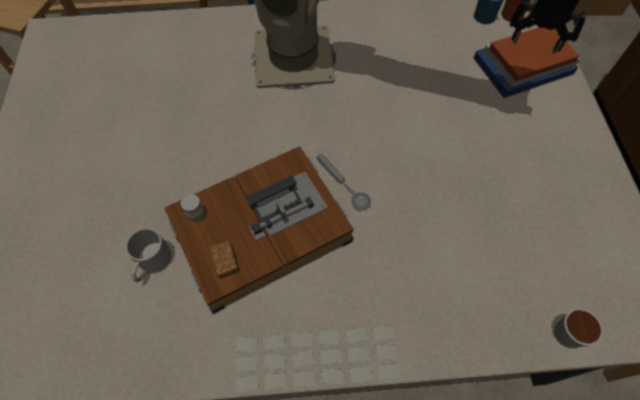

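The top view shows the case at (275–465, 103–271) with the spoon at its left (+y) end. The bar is at about (352,208), the bolt at (345,182), the block at (403,140), the jar at (438,194) and the mug at (481,168).

```bash
python3 - <<'E'
from h import *
c=np.load("top0.npy",allow_pickle=True).item()
save(c,"crop0.png",(260,90,480,280),3.5)
z=c["z_map"];f=200/np.tan(np.radians(c["fov_y"]/2))
v,u=np.mgrid[:400,:640]
P=np.stack([(u-c["cx"])/f*z,-(v-c["cy"])/f*z,-z],-1)
W=q(c["orientation"]).apply(P.reshape(-1,3)).reshape(400,640,3)+c["eye"]
np.save("W.npy",W)
m=(abs(W[...,2]-.078)<.008)&(u>260)&(u<480)&(v>90)&(v<285)
m=cv2.morphologyEx(m.astype(np.uint8),cv2.MORPH_OPEN,np.ones((3,3)))
n,l,st,_=cv2.connectedComponentsWithStats(m);k=1+np.argmax(st[1:,4]);m=l==k
p=W[m][:,:2].astype(np.float32); print(cv2.minAreaRect(p),W[m][:,2].mean(), np.median(W[300:380,300:500,2]))
cs=cv2.boxPoints(cv2.minAreaRect(p));print(cs)
t=(W[...,2]>.107)&(u>300)&(u<385)&(v>160)&(v<235)
for vv in range(165,228,2): print(vv,' '.join('%4d'%(1000*W[vv,uu,2]) for uu in range(305,385,3)))
E
```

```text
((0.5779934525489807, -0.11093685030937195), (0.2647278904914856, 0.3701381981372833), 24.17576789855957) 0.07805157097393145 -0.00039227852492507154
[[ 0.38144603  0.0036925 ]
 [ 0.53303134 -0.3339821 ]
 [ 0.7745409  -0.2255662 ]
 [ 0.62295556  0.11210841]]
165   80   77   75   80   78   77   76   75   78   75   73   76   78   76   76   74   77   75   78   75   82   80   79  100   76   78   75
167   79   81   74   75   76   79   77   77   76   76   78   75   79   76   77   79   82   82   81   76   83   99  104  102   78   78   78
169   79   74   79   77   76   75   76   78   77   77   76   79   79   78   82   79   80   84   80   70   85   98   99  103   80   75   77
171   78   77   75   80   76   80   81   78   76   76   75   77   78   83   84   80   81   81  101   74   97  102  101  102  102   81   76
173   78   81   75   77   76   77   77   78   77   77   77   81   82  139   82   80   83  103  100   97  101   98  100   98   91   76   77
175   75   77 1100   79   80   77   78   74   76   78   85   80  119  140   82   83   82   97  101  100   94   82  101   83   84   77   78
177   7
[... 2906 characters left out ...]
   67
219   80   76   82   82   84   80   83   81   81  116  115  118  114   80   82   81   81   81   76   79   77   77   78   77   80   78   77
221   76   79   80   81   82   82   79   81   80  115  113   81   82   83   83   80   75   80   75   76   77   74   80   80   76   78   79
223   79   77   82   80   81 1100   78   80   84  113   84   80   84   82   83   76   76   76   80   79   79   77   78   79   76   78   75
225   76   78   77   81   83   81   82   81   80   81   83   84   79   75   78   76   78   74   77   76   79   76   79   76   79   81   79
227   78   74   80   79   81   82   81   84   81   80   79   83   78   77   80   79   76   79   77   77   74   76   78   76   79   78   77
```

View pics/crop0.png

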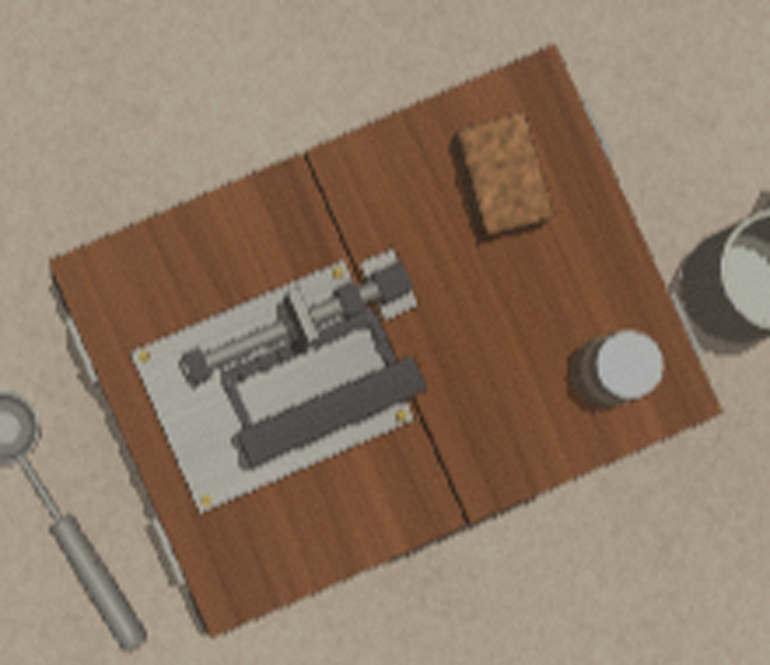

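```bash
python3 - <<'E'
from h import *
W=np.load("W.npy");v,u=np.mgrid[:400,:640]
def fit(m):
    m=cv2.morphologyEx(m.astype(np.uint8),cv2.MORPH_OPEN,np.ones((2,2)))>0
    p=W[m]; print(m.sum(),p.mean(0),cv2.minAreaRect(p[:,:2].astype(np.float32)))
roi=(u>300)&(u<390)&(v>165)&(v<228)
fit(roi&(W[...,2]>.108)&(W[...,2]<.124)&(v>190))
fit(roi&(W[...,2]>.131)&(W[...,2]<.15)&(v<192))
a=np.radians(24.18);ex=np.array([np.cos(a),np.sin(a)]);ey=np.array([-np.sin(a),np.cos(a)])
for o in ([.578,-.1109],):
    o=np.array(o);print("catch",o-.03*ex+.055*ey,"tab",o+.03*ex+.05*ey)
E
```

```text
607 [ 0.52537146 -0.0742996   0.11697143] ((0.5172408819198608, -0.05626511573791504), (0.024099959060549736, 0.17333045601844788), 24.19563865661621)
65 [ 0.58295731 -0.05501323  0.13108878] ((0.5854675769805908, -0.05642785131931305), (0.03433465585112572, 0.015495801344513893), 23.26085662841797)
catch [ 0.52810385 -0.07301367] tab [ 0.58488766 -0.0529987 ]
```

```bash
python3 -m handwheel '[[0,0,0,0,0,6.75,-0.07],[0,0,0,0,0,6.75,-0.07],[0,0,0,0,0,6.75,-0.07],[0,0,0,0,0,6.75,-0.07],[0,0,0,0,0,6.75,-0.07]]' 20
python3 -m handwheel '[[0,0,0,0,0,6.75,-0.07],[0,0,0,0,0,0,-0.07]]'
cat >> h.py <<'E'
def togo(o=(.577,-.1118),yaw=24.18,cy=20,z=.2,cx=0):
    a=np.radians(yaw);ex=np.array([np.cos(a),np.sin(a)]);ey=np.array([-np.sin(a),np.cos(a)])
    t=np.array([*(np.array(o)+cx/1e3*ex+cy/1e3*ey),z]); s=telemetry.sense(); r=q(s["orientation"])
    print("tcp",s["tcp_pos"],"case xy mm",1000*(s["tcp_pos"][:2]-o)@np.array([ex,ey]).T,"w",s["width"],"t",s["time_s"])
    print("to go tool mm",1000*r.inv().apply(t-s["tcp_pos"]))
    Rt=np.column_stack([[*ey,0],[*ex,0],[0,0,-1]])
    print("rot deg",np.degrees((r.inv()*R.from_matrix(Rt)).as_rotvec()), "F",s["contact_force"])
E
python3 -c "
from h import *
togo(cy=15,z=.23)"
```

```text
time_s: 0.57
tcp_pos: [0.2666, 0.5651, 0.231]
orientation: [0.0, 0.495, 0.869, -0.0]
contact_force: [-0.2, 0.1, -0.5]
width: 0.0456
time_s: 0.73
tcp_pos: [0.2665, 0.5652, 0.231]
orientation: [0.0, 0.545, 0.838, -0.0]
contact_force: [-0.5, 0.1, 0.2]
width: 0.0458
tcp [0.26651299 0.56515528 0.23100373] case xy mm [ -5.96184236 744.73827244] w 0.045772056395728775 t 0.7333
to go tool mm [-729.70458834    9.16315764    1.32196394]
rot deg [-0.02135109  0.02520847 -0.2513243 ] F [-0.5473379   0.09977207  0.20120507]
```

```bash
M='python3 -m handwheel'
python3 -m handwheel '[[-38,0.5,0,0,0,-0.25,-0.07],[-38,0.5,0,0,0,0,-0.07],[-38,0.5,0,0,0,0,-0.07],[-38,0.5,0,0,0,0,-0.07],[-38,0.5,0,0,0,0,-0.07]]'
python3 -m handwheel '[[-38,0.5,0,0,0,0,-0.07],[-38,0.5,0,0,0,0,-0.07],[-38,0.5,0,0,0,0,-0.07],[-38,0.5,0,0,0,0,-0.07],[-38,0.5,0,0,0,0,-0.07]]'
python3 -m handwheel '[[-38,0.5,0,0,0,0,-0.07],[-38,0.5,0,0,0,0,-0.07],[-38,0.5,0,0,0,0,-0.07],[-38,0.5,0,0,0,0,-0.07],[0,0,0,0,0,0,-0.07]]'
python3 -c "
from h import *
togo(cy=15,z=.23)
s=telemetry.sense();c=vision.camera('wrist');save(c,'w1.png');np.save('w1.npy',[s,c],allow_pickle=True)"
```

```text
time_s: 1.15
tcp_pos: [0.348, 0.3916, 0.2312]
orientation: [-0.0, 0.539, 0.842, 0.0]
contact_force: [1.1, 0.1, 0.3]
width: 0.0455
time_s: 1.57
tcp_pos: [0.429, 0.2196, 0.2314]
orientation: [0.0, 0.539, 0.842, 0.0]
contact_force: [1.3, 1.0, 0.0]
width: 0.0455
time_s: 1.98
tcp_pos: [0.4956, 0.0761, 0.2316]
orientation: [0.001, 0.543, 0.84, -0.0]
contact_force: [-0.6, -0.9, 1.0]
width: 0.0461
tcp [0.49564954 0.07613355 0.23162343] case xy mm [  2.76541934 204.76637548] w 0.0460947012995675 t 1.9833
to go tool mm [-189.75996153   -2.87512058    2.10973965]
rot deg [0.032147   0.14731207 0.0328062 ] F [-0.55585439 -0.9319314   0.97700428]
```

View pics/w1.png

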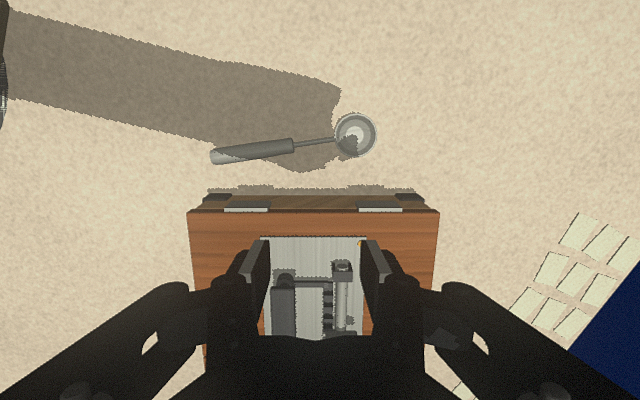

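The wrist view shows the two fingertips at columns 255 and 373, with the bar's +y end at about (284,290) and the bolt's guide at (341,280) between them. I'll use depth to put the bar in the tool frame.

```bash
python3 - <<'E'
from h import *
s,c=np.load("w1.npy",allow_pickle=True)
z=c["z_map"];f=200/np.tan(np.radians(c["fov_y"]/2));v,u=np.mgrid[:400,:640]
P=np.stack([(u-c["cx"])/f*z,-(v-c["cy"])/f*z,-z,np.ones_like(z)],-1)@np.array(c["mount"]).T
T=P[...,:3]*1000
W=q(s["orientation"]).apply(T.reshape(-1,3)/1000).reshape(T.shape)+s["tcp_pos"]
for r in (285,300,320,330):
    print(r,[(uu,*np.round(T[r,uu]).astype(int)) for uu in range(240,392,6)])
a=(W[...,2]>.11)&(W[...,2]<.123)&(u>268)&(u<300)&(v>270)&(v<340)
p=W[a];print(a.sum(),p.mean(0),cv2.minAreaRect(p[:,:2].astype(np.float32)));t=T[a];print("tool x range",t[:,0].min(),t[:,0].max(),"y",np.percentile(t[:,1],[1,50,99]))
E
```

```text
285 [(240, np.int64(12), np.int64(-27), np.int64(-50)), (246, np.int64(12), np.int64(-25), np.int64(-50)), (252, np.int64(5), np.int64(-26), np.int64(-39)), (258, np.int64(2), np.int64(-24), np.int64(-33)), (264, np.int64(-5), np.int64(-24), np.int64(-22)), (270, np.int64(-107), np.int64(-50), np.int64(150)), (276, np.int64(-99), np.int64(-42), np.int64(137)), (282, np.int64(-95), np.int64(-35), np.int64(131)), (288, np.int64(-98), np.int64(-29), np.int64(135)), (294, np.int64(-101), np.int64(-23), np.int64(140)), (300, np.int64(-101), np.int64(-17), np.int64(140)), (306, np.int64(-100), np.int64(-10), np.int64(139)), (312, np.int64(-101), np.int64(-4), np.int64(140)), (318, np.int64(-101), np.int64(2), np.int64(140)), (324, np.int64(-100), np.int64(8), np.int64(139)), (330, np.int64(-101), np.int64(15), np.int64(140)), (336, np.int64(-99), np.int64(21), np.int64(137)), (342, np.int64(-96), np.int64(27), np.int64(133)), (348, np.int64(-107), np.int64(35), np.int64(150)), (354, np.int64(-106), np.int64(41), np.int64(150)), (360, np.int64(-107), np.int64(48), np.int64(150)), (366, np.i
[... 3841 characters left out ...]
np.int64(-150), np.int64(28), np.int64(133)), (348, np.int64(-164), np.int64(37), np.int64(150)), (354, np.int64(-164), np.int64(44), np.int64(150)), (360, np.int64(-164), np.int64(50), np.int64(150)), (366, np.int64(-167), np.int64(58), np.int64(154)), (372, np.int64(17), np.int64(13), np.int64(-80)), (378, np.int64(17), np.int64(14), np.int64(-79)), (384, np.int64(17), np.int64(16), np.int64(-79)), (390, np.int64(17), np.int64(17), np.int64(-80))]
1204 [ 0.51242093 -0.04172734  0.11632109] ((0.5138641595840454, -0.04566493257880211), (0.02419385313987732, 0.05761869251728058), 23.796968460083008)
tool x range -147.14344261937558 -89.39626950374118 y [-45.20732513 -33.05660098 -21.60766759]
```

```bash
python3 -m handwheel '[[-36,-0.6,0,0,0,0,-0.07],[-36,-0.6,0,0,0,0,-0.07],[-36,-0.6,0,0,0,0,-0.07],[-36,-0.6,0,0,0,0,-0.07],[-36,-0.6,0,0,0,0,-0.07]]'
python3 -m handwheel '[[0,0,25,0,0,0,-0.07],[0,0,25,0,0,0,-0.07],[0,0,25,0,0,0,-0.07],[0,0,0,0,0,0,-0.07],[0,0,0,0,0,0,-0.07]]'
python3 -c "
from h import *
togo(cy=25,z=.15)
for n in('wrist','scene','top'):
  c=vision.camera(n);save(c,n+'2.png')
  if n=='scene': save(c,'scene2c.png',(150,100,380,300),3)
"
```

```text
time_s: 2.45
tcp_pos: [0.5658, -0.0814, 0.2312]
orientation: [-0.0, 0.539, 0.843, 0.0]
contact_force: [0.8, 0.6, -0.3]
width: 0.0459
time_s: 2.87
tcp_pos: [0.5647, -0.0801, 0.1557]
orientation: [-0.001, 0.54, 0.842, -0.001]
contact_force: [0.1, -0.2, 0.7]
width: 0.0455
tcp [ 0.56465594 -0.08012399  0.15568579] case xy mm [ 1.71360558 33.95303764] w 0.04551542307443517 t 2.8667
to go tool mm [-8.94481368 -1.77795382  5.67896913]
rot deg [-0.13196098 -0.06939524  0.49578127] F [ 0.12654564 -0.15877958  0.6510126 ]
```

View pics/scene2c.png

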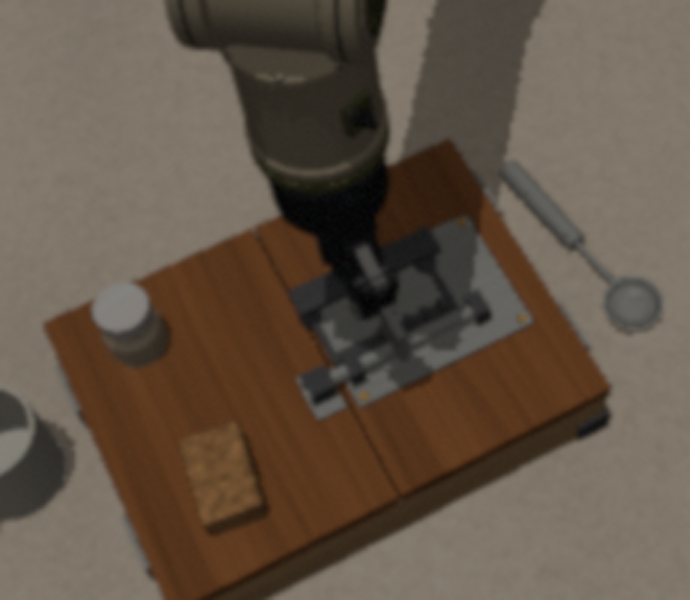

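View pics/wrist2.png

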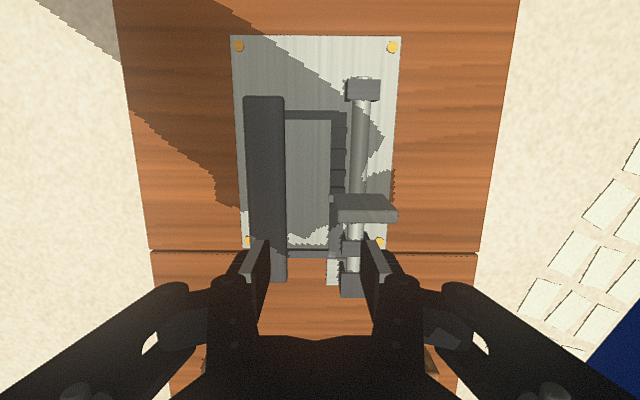

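The wrist view shows the left finger over the bar (about (265,240)). The right finger is on the bolt line, on the near (-y) side of the thumb plate at (365,207). I'll back off 10 mm and centre before going down.

```bash
python3 -m handwheel '[[-10,-1.8,0,0,0,0.5,-0.07],[0,0,8,0,0,0,-0.07],[0,0,8,0,0,0,-0.07],[0,0,0,0,0,0,-0.07],[0,0,0,0,0,0,-0.07]]'
python3 - <<'E'
from h import *
togo(cy=25,z=.12)
s=telemetry.sense();c=vision.camera('wrist');save(c,'wrist3.png')
z=c["z_map"];f=200/np.tan(np.radians(c["fov_y"]/2));v,u=np.mgrid[:400,:640]
T=1000*(np.stack([(u-c["cx"])/f*z,-(v-c["cy"])/f*z,-z,np.ones_like(z)],-1)@np.array(c["mount"]).T)[...,:3]
W=q(s["orientation"]).apply(T.reshape(-1,3)/1000).reshape(T.shape)+s["tcp_pos"]
for n,lo,hi,ul,uh,vh in(("bar",.110,.123,225,300,230),("plate",.136,.146,320,420,240),):
    a=(W[...,2]>lo)&(W[...,2]<hi)&(u>ul)&(u<uh)&(v<vh)
    print(n,a.sum(),np.percentile(T[a],[1,50,99],axis=0).round(1).tolist())
a=(T[...,2]>-40)&(T[...,2]<0)&(abs(T[...,1])<60)&(abs(T[...,0])<20)
for sg in(-1,1):
    b=a&(T[...,1]*sg>0); print("finger",b.sum(),np.percentile(T[b],[0,1,50,99,100],axis=0).round(1).tolist())
E
```

```text
time_s: 3.43
tcp_pos: [0.5673, -0.0908, 0.1395]
orientation: [-0.001, 0.545, 0.839, -0.0]
contact_force: [0.1, 0.2, -0.6]
width: 0.0457
tcp [ 0.56732838 -0.09075673  0.13949969] case xy mm [-0.20363776 23.15854173] w 0.04573681822177198 t 3.4333
to go tool mm [ 1.82881713  0.2241923  19.50065388]
rot deg [-0.07741678 -0.03912671 -0.1808874 ] F [ 0.06558549  0.18211285 -0.63976744]
bar 6975 [[6.0, -42.0, 21.3], [52.0, -30.1, 22.8], [89.7, -18.6, 26.4]]
plate 1154 [[22.5, 12.7, -1.6], [26.9, 29.0, -0.1], [30.4, 45.7, 3.1]]
finger 1659 [[-11.7, -38.2, -40.0], [-10.7, -37.5, -39.9], [6.7, -25.0, -26.5], [11.2, -24.1, -3.7], [11.5, -23.9, -0.9]]
finger 1665 [[-11.9, 21.0, -40.0], [-10.8, 21.1, -39.9], [6.8, 22.1, -26.4], [11.2, 34.6, -3.7], [11.7, 35.1, -1.6]]
```

View pics/wrist3.png

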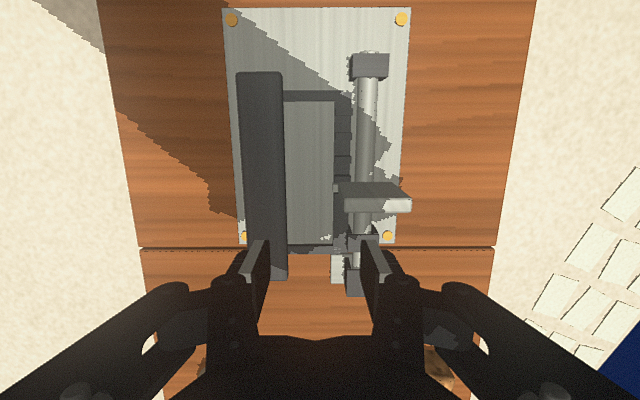

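The fingertips at ±30 mm line up with the bar (centre −30) and the plate (centre +29, face 11 mm ahead). Next I go down and look for contact.

```bash
python3 -m handwheel '[[0,0,10,0,0,0,-0.07],[0,0,8,0,0,0,-0.07],[0,0,3,0,0,0,-0.07],[0,0,0,0,0,0,-0.07]]'
python3 -m handwheel '[[0,0,2,0,0,0,-0.07],[0,0,2,0,0,0,-0.07],[0,0,0,0,0,0,-0.07]]'
python3 -m handwheel '[[0,0,2,0,0,0,-0.07],[0,0,0,0,0,0,-0.07]]'
```

```text
time_s: 3.82
tcp_pos: [0.5671, -0.0907, 0.1179]
orientation: [-0.001, 0.545, 0.839, -0.001]
contact_force: [0.3, 0.1, -0.0]
width: 0.0454
time_s: 4.07
tcp_pos: [0.5678, -0.0909, 0.1151]
orientation: [-0.0, 0.545, 0.839, 0.0]
contact_force: [-0.3, 0.2, 0.8]
width: 0.0459
time_s: 4.23
tcp_pos: [0.568, -0.0909, 0.1134]
orientation: [0.0, 0.545, 0.839, 0.0]
contact_force: [-0.7, -0.3, 1.4]
width: 0.0457
```

```bash
python3 -m handwheel '[[0,0,2,0,0,0,-0.07],[0,0,0,0,0,0,-0.07]]'
python3 -m handwheel '[[0,0,2,0,0,0,-0.07],[0,0,0,0,0,0,-0.07]]'
python3 -m handwheel '[[0,0,2,0,0,0,-0.07],[0,0,0,0,0,0,-0.07]]'
```

```text
time_s: 4.4
tcp_pos: [0.5681, -0.0909, 0.1113]
orientation: [0.0, 0.545, 0.839, 0.0]
contact_force: [-0.6, -0.2, 2.5]
width: 0.0459
time_s: 4.57
tcp_pos: [0.568, -0.091, 0.1092]
orientation: [0.0, 0.545, 0.839, 0.0]
contact_force: [0.1, -0.3, 3.2]
width: 0.0456
time_s: 4.73
tcp_pos: [0.568, -0.0909, 0.1072]
orientation: [0.0, 0.545, 0.839, 0.0]
contact_force: [0.0, -0.8, 4.1]
width: 0.0459
```

```bash
cat > bar.py <<'E'
from h import *
import sys
s=telemetry.sense();c=vision.camera('wrist');save(c,sys.argv[1])
z=c["z_map"];f=200/np.tan(np.radians(c["fov_y"]/2));v,u=np.mgrid[:400,:640]
T=1000*(np.stack([(u-c["cx"])/f*z,-(v-c["cy"])/f*z,-z,np.ones_like(z)],-1)@np.array(c["mount"]).T)[...,:3]
W=q(s["orientation"]).apply(T.reshape(-1,3)/1000).reshape(T.shape)+s["tcp_pos"]
a=(T[...,0]>20)&(T[...,0]<60)&(abs(T[...,1]+30)<8)&(W[...,2]<.13)&(W[...,2]>.09)
print("bar z",np.median(W[a][:,2]))
a=(T[...,0]>0)&(T[...,0]<60)&(abs(T[...,1]-29)<12)&(W[...,2]<.146)&(W[...,2]>.135)
print("plate tool x",np.percentile(T[a][:,0],[2,50,98]) if a.any() else None)
togo(cy=25,z=.105)
E
python3 bar.py w4.png
```

```text
bar z 0.1091842666867983
plate tool x [ 2.93426856 26.31294418 30.84509277]
tcp [ 0.56802602 -0.09095     0.10731975] case xy mm [ 0.35362686 22.69646882] w 0.0459790328139959 t 4.7833
to go tool mm [ 2.30270876 -0.36209027  2.31926452]
rot deg [ 0.02135715  0.0088502  -0.18903883] F [ 0.80924002 -0.88005296  3.72761097]
```

View pics/w4.png

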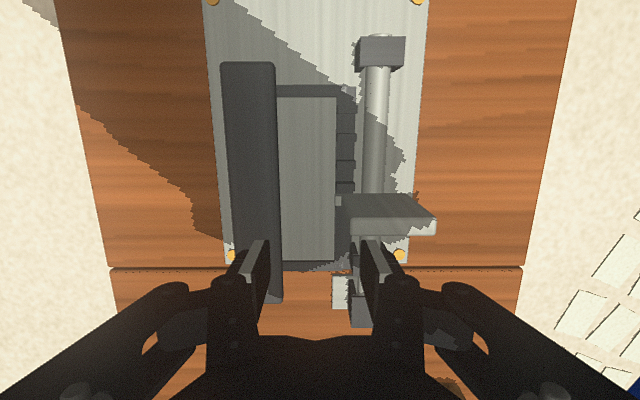

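The bar top reads 109 mm against 116.5 mm before, so it is pressed about 7 mm. Another 2.5 mm leaves margin, and then I push.

```bash
python3 -m handwheel '[[0,0,2.5,0,0,0,-0.07],[0,0,0,0,0,0,-0.07],[0,0,0,0,0,0,-0.07]]'
python3 bar.py w5.png
python3 -m handwheel '[[4,0,0,0,0,0,-0.07],[4,0,0,0,0,0,-0.07],[3,0,0,0,0,0,-0.07],[3,0,0,0,0,0,-0.07],[0,0,0,0,0,0,-0.07]]'
python3 bar.py w6.png
```

```text
time_s: 5.03
tcp_pos: [0.568, -0.091, 0.105]
orientation: [0.0, 0.545, 0.839, 0.0]
contact_force: [0.9, -0.1, 4.2]
width: 0.0454
bar z 0.10695492308354498
plate tool x [ 1.53112676 26.05288782 30.79561191]
tcp [ 0.5680367  -0.09093389  0.10500157] case xy mm [ 0.36997189 22.70679228] w 0.046013543320043974 t 5.0833
to go tool mm [ 2.29199189e+00 -3.77432472e-01  1.11151168e-03]
rot deg [ 0.02233034  0.00792261 -0.18643881] F [-0.12211212 -1.24892665  4.61817028]
time_s: 5.5
tcp_pos: [0.5621, -0.0779, 0.105]
orientation: [0.0, 0.545, 0.839, 0.0]
contact_force: [1.3, -2.9, 5.2]
width: 0.0458
bar z 0.10702315272864703
plate tool x [ 1.76509143 14.55171251 19.09327168]
tcp [ 0.5620998  -0.07789188  0.10495319] case xy mm [ 0.29601501 37.03632204] w 0.04582954672120378 t 5.55
to go tool mm [-12.03717067  -0.25960837  -0.04460893]
rot deg [ 0.01473021  0.01081454 -0.17324219] F [ 0.693649   -2.95057201  4.22640922]
```

The plate is in contact and moving (about 3 mm), with the catch still down. I'll keep pushing.

```bash
python3 -m handwheel '[[4,0,0,0,0,0,-0.07],[4,0,0,0,0,0,-0.07],[4,0,0,0,0,0,-0.07],[4,0,0,0,0,0,-0.07],[0,0,0,0,0,0,-0.07]]'
python3 bar.py w7.png
python3 -m handwheel '[[4,0,0,0,0,0,-0.07],[4,0,0,0,0,0,-0.07],[4,0,0,0,0,0,-0.07],[4,0,0,0,0,0,-0.07],[0,0,0,0,0,0,-0.07]]'
python3 bar.py w8.png
```

```text
time_s: 5.97
tcp_pos: [0.5555, -0.0633, 0.1049]
orientation: [0.0, 0.545, 0.839, -0.0]
contact_force: [0.5, -2.4, 4.9]
width: 0.0459
bar z 0.10695920042111974
plate tool x [ 1.6625405  14.63958128 19.04103896]
tcp [ 0.55555357 -0.06327869  0.1049462 ] case xy mm [ 0.30976498 53.04875471] w 0.0454563216864894 t 6.0167
to go tool mm [-28.04955241  -0.22714431  -0.05004593]
rot deg [ 0.01044981  0.00776529 -0.1687491 ] F [ 1.14037244 -3.32172801  5.18998926]
time_s: 6.43
tcp_pos: [0.549, -0.0487, 0.1049]
orientation: [0.0, 0.545, 0.839, -0.0]
contact_force: [0.8, -3.7, 4.9]
width: 0.0455
bar z 0.10691700298170732
plate tool x [ 1.9906371  14.61307352 19.10207248]
tcp [ 0.5489922  -0.04868624  0.10491483] case xy mm [ 0.30120021 69.04848363] w 0.045675341964040925 t 6.4833
to go tool mm [-44.04918351  -0.17142724  -0.08325656]
rot deg [ 0.00250298  0.00250744 -0.1687951 ] F [ 1.09344284 -3.65748739  5.56668768]
```

View pics/w8.png

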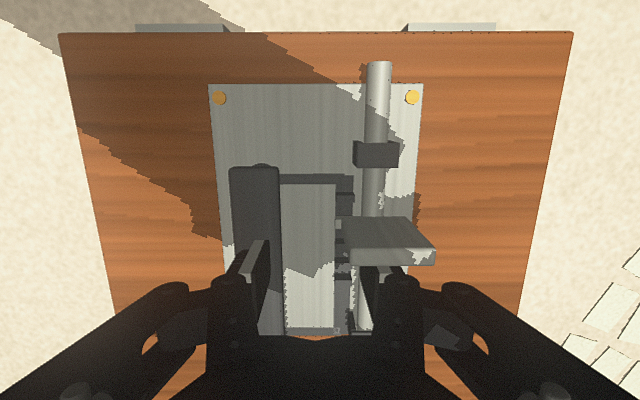

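The view shows the plate at (390,240) riding against the right finger with the bar held down at (255,210). The bolt is at about 35 mm, so about 5 mm remain to the stop.

```bash
python3 -m handwheel '[[2,0,0,0,0,0,-0.07],[1.5,0,0,0,0,0,-0.07],[1,0,0,0,0,0,-0.07],[0,0,0,0,0,0,-0.07]]'
python3 bar.py w9.png
python3 -m handwheel '[[1,0,0,0,0,0,-0.07],[0,0,0,0,0,0,-0.07]]'
python3 bar.py w10.png
```

```text
time_s: 6.82
tcp_pos: [0.5474, -0.0451, 0.1049]
orientation: [0.0, 0.545, 0.839, -0.0]
contact_force: [0.7, -4.6, 5.4]
width: 0.0459
bar z 0.10688368969101394
plate tool x [ 1.7283728  14.59252332 19.02734823]
tcp [ 0.54738554 -0.04509813  0.10492794] case xy mm [ 0.30521858 72.97988   ] w 0.04564103485992371 t 6.8667
to go tool mm [-4.79806775e+01 -1.42087314e-01 -4.04393035e-02]
rot deg [ 0.01407582  0.03782562 -0.19478695] F [ 2.08737355 -4.55442704  4.1934543 ]
time_s: 7.03
tcp_pos: [0.547, -0.0443, 0.1049]
orientation: [0.0, 0.545, 0.839, -0.0]
contact_force: [1.4, -5.0, 4.1]
width: 0.046
bar z 0.10691015507550533
plate tool x [ 1.79517552 14.57497141 19.05640157]
tcp [ 0.54703281 -0.04432665  0.1049384 ] case xy mm [ 0.29942994 73.82814822] w 0.04574526563429649 t 7.0833
to go tool mm [-4.88289393e+01 -1.25520188e-01 -2.11254879e-02]
rot deg [ 0.01496341  0.04756284 -0.2040541 ] F [ 2.79489779 -5.82972582  4.84005221]
```

```bash
python3 -m handwheel '[[1,0,0,0,0,0,-0.07],[0,0,0,0,0,0,-0.07],[0,0,0,0,0,0,-0.07]]'
python3 -m handwheel '[[1,0,0,0,0,0,-0.07],[0,0,0,0,0,0,-0.07],[0,0,0,0,0,0,-0.07]]'
python3 bar.py w11.png
```

```text
time_s: 7.33
tcp_pos: [0.5467, -0.0437, 0.1049]
orientation: [0.001, 0.545, 0.838, -0.0]
contact_force: [2.8, -5.5, 3.8]
width: 0.0455
time_s: 7.58
tcp_pos: [0.5467, -0.0436, 0.105]
orientation: [0.001, 0.545, 0.838, -0.0]
contact_force: [5.8, -8.1, 1.6]
width: 0.0459
bar z 0.10696407208095088
plate tool x [ 1.72851192 14.58081878 18.97090041]
tcp [ 0.54667767 -0.0436368   0.10497904] case xy mm [ 0.25801747 74.60293934] w 0.04568559044818799 t 7.6333
to go tool mm [-4.96035049e+01 -2.35833745e-02  1.01733938e-01]
rot deg [ 0.05013645  0.14186549 -0.27083072] F [ 5.31106813 -8.25368011  1.51395787]
```

The bolt is on its stop: travel is about 40 mm and the force is rising without motion. I'll take the push off, then lift straight up.

```bash
python3 -m handwheel '[[-2.5,0,0,0,0,0,-0.07],[0,0,0,0,0,0,-0.07],[0,0,-5,0,0,0,-0.07],[0,0,-5,0,0,0,-0.07],[0,0,0,0,0,0,-0.07]]'
python3 bar.py w12.png
python3 -m handwheel '[[0,0,-5,0,0,0,-0.07],[-2,0,-5,0,0,0,-0.07],[-2,0,-15,0,0,0,-0.07],[0,0,-20,0,0,0,-0.07],[0,0,0,0,0,0,-0.07]]'
python3 bar.py w13.png
```

```text
time_s: 8.05
tcp_pos: [0.5472, -0.0438, 0.1156]
orientation: [-0.0, 0.545, 0.839, 0.0]
contact_force: [0.7, -1.3, 0.1]
width: 0.0461
bar z 0.11673239160907518
plate tool x [ 3.11746247 14.78548568 19.31340247]
tcp [ 0.54702361 -0.0437797   0.11510038] case xy mm [ 0.51507109 74.33088576] w 0.04602232123390275 t 8.1
to go tool mm [-49.33788683  -0.38438347  10.07196114]
rot deg [ 0.01693858 -0.03284853 -0.1552404 ] F [-0.18685042 -0.02769373 -0.68731266]
time_s: 8.52
tcp_pos: [0.5504, -0.0484, 0.1634]
orientation: [0.002, 0.545, 0.838, 0.001]
contact_force: [1.6, -0.5, 0.6]
width: 0.0457
bar z 0.11674717543589617
plate tool x [17.02318401 21.398206   24.74593442]
tcp [ 0.54986211 -0.04812404  0.16180466] case xy mm [ 1.32506679 69.20503666] w 0.045854779079519147 t 8.5667
to go tool mm [-44.16830078  -1.35754366  56.83246188]
rot deg [ 0.18363078  0.04162442 -0.19401445] F [ 0.76409526 -0.07219724 -0.37883754]
```

View pics/w13.png

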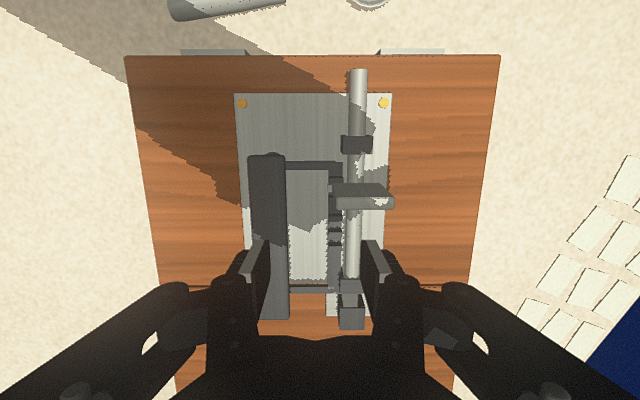

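The bar is back at 116.7 mm (up), and the plate centre is at case y ≈ 90 mm, so the bolt is drawn about 40 mm. I'll lift clear, check the bystanders and hand in.

```bash
python3 -m handwheel '[[0,0,-25,0,0,0,-0.07],[0,0,-25,0,0,0,-0.07],[0,0,-20,0,0,0,-0.07],[0,0,0,0,0,0,-0.07],[0,0,0,0,0,0,-0.07]]'
python3 bar.py w14.png; python3 -c "
from h import *
c=vision.camera('scene');save(c,'s14.png')"
```

```text
time_s: 8.98
tcp_pos: [0.549, -0.0479, 0.2302]
orientation: [0.0, 0.545, 0.839, 0.001]
contact_force: [0.2, -0.1, -1.0]
width: 0.0458
bar z 0.11671325990796125
plate tool x [16.30516932 20.45396824 23.6943436 ]
tcp [ 0.54845761 -0.04780481  0.22916494] case xy mm [ 0.17455931 70.0715507 ] w 0.045404093426577814 t 9.0333
to go tool mm [-4.51378955e+01  1.47846154e-02  1.24140959e+02]
rot deg [-0.02427425 -0.0305059  -0.17370419] F [-0.40728921  0.29580662 -0.79194013]
```

View pics/s14.png

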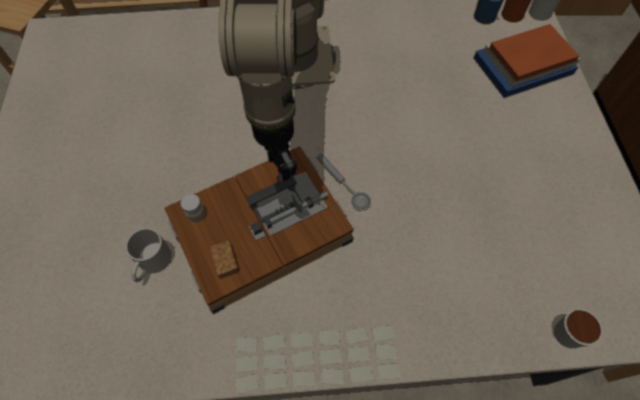

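The jar (191,206), block (223,258), mug (145,247) and spoon (345,183) are where they were at the start. The gripper is clear of everything.

```bash
python3 -c "
from h import *
print(order.hand_in())"
```

```text
the job is handed in; nothing more can be done
None
```

The case is unlocked and I handed the job in at about 9 s of the 32 s allowed; hand-in gives no verdict. With the jaws set about 60 mm apart centre to centre, one fingertip pressed the catch down about 10 mm. The other pushed the thumb plate back until it met its stop. I then took the push off and lifted straight up so the catch could rise behind the bolt.

- **Catch:** the bar's top read 116.7 mm above the table after lifting (117 when up). It read about 107 mm throughout the push.
- **Bolt:** the plate's centre was at about y = 90 mm in the case's frame, so the bolt is drawn about 40 mm. The force had risen at that point with almost no further motion, which fits the stop.
- **Bystanders:** in the last scene picture the jar, block, mug and spoon looked unmoved. I compared them by eye, not by measurement.
- **Robot:** the gripper was clear of everything, with the tool point at 230 mm height.

No check failed. The first lid fit and the bar's measured position differed by 2–3 mm; the wrist camera settled this before I pressed.

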